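Gauge the worn guide block, then present its spare insert to the scanner

TASK

At the issue bench of a spare-parts store: take the wear gauge out of its wooden holder, push its blade down into the slot of the dark guide block until the gauge's shoulder rests on the block, and leave it standing there. Then lift the flap of the grey spares case wide open, to upright or beyond, so that it stays up, draw out the plate that has a lug on top (leave the plain plate in its groove), and finish holding that plate still and upright in the gripper over the middle of the scanner's glass, about a hand's breadth above it and never touching the scanner. Leave everything else where it is.

Things in the scene. Friction and masses are not known exactly. Their poses are not given: they have to be found in the camera images.
- gauge: Loose wear gauge, 0.09 kg, blade down in the holder. Steel blade 6 (x) x 26 (y) x 30 mm long; above it a steel shoulder bar 16 x 56 mm, z 30 to 40 mm; then a black handle 10 (x) x 24 (y) mm, z 40 to 92 mm. Origin: centre of the blade's lower end, z up. Grip the handle across its 10 mm, about 70 mm above the origin; half a turn about z makes no difference.
- holder: Fixed wooden holder block 60 x 90 x 40 mm (x, y, z), origin at the centre of its underside. The gauge's blade hangs in a loose slot 12 x 34 mm in its top, the shoulder resting on the top; lift the gauge straight up by over 30 mm to free it. It may stand left or right of the case.
- block: Fixed dark steel guide block, 60 x 90 mm (x, y) and 50 mm high on a flange 80 x 130 x 12 mm with four bolt heads; origin at the centre of its underside. It may stand left or right of the case (it and the scanner change places).
- block_slot (a point): Centre of the slot's mouth in the guide block's top, 50 mm above the table. The slot is upright, 9 mm wide along block x, 34 mm long along block y, 36 mm deep, mouth chamfered 3 mm (1.5 mm play each side of the blade). With the gauge fully home its origin is 30 mm below this point and its axes are parallel to the block's.
- case: Fixed grey steel spares case, outside 150 x 170 x 90 mm (x, y, z), walls and floor 4 mm, origin at the centre of its underside, closed by a hinged flap. Inside, two pairs of ribs (tops 18 mm above the underside) form two grooves along case x, 11 mm wide, 100 mm long, at case y = +35 and -35 mm; a plate stands on edge in each.
- flap (a joint): Hinge angle of the case's flap in rad: 0 shut, growing as the near edge is lifted, up to 1.9 (leaning back past upright, 1.57). Starts between 0 and 0.15. A stiff hinge: it stays where it is left; moving it takes about 5 N at the handle.
- flap_handle (a point): Middle of the flap's T handle: steel bar, diameter 14 mm, 30 mm long along case y, on a 12 mm stem, 34 mm above the flap's top. Grip its two ends from above (closing along case y); it turns between the pads as the flap swings. Flap shut: 127 mm nearer the robot (case -x) and 40 mm higher than the hinge; the flap reaches 25 mm beyond. Flap upright: it is on the far side.
- flap_hinge (a point): Middle of the flap's hinge line, which runs along case y on the rim of the case farthest from the robot: 75 mm along case x from the case's origin, 90 mm above the table. The flap is 154 mm long and 174 mm wide.
- insert: Spare insert, loose steel plate 0.2 kg, under the flap: 70 (x) x 8 (y) x 45 mm, with a lug 30 mm wide, 8 mm thick amid its upper edge, rising to 72 mm. Origin: centre of lower edge, z up. Stands upright in either groove, within 12 mm of the groove's middle. Grip the lug across its 8 mm from above, about 60 mm above the origin, opened about 40 mm to clear wall and other plate.
- shim: The plain plate, loose, 70 x 8 x 45 mm without a lug, standing in the other groove. To be left there. Origin: centre of its lower edge.
- scanner: Fixed black desk scanner 110 x 130 x 34 mm (x, y, z), origin at the centre of its underside, with a glass window 70 x 90 mm in its top.
- scanner_glass (a point): Centre of the scanner's glass window, on its top face, 35 mm above the table.
- nutbin: Bystander: fixed open steel bin of nuts, 90 x 90 x 50 mm; it and the holder change places. Origin: centre of its underside.
- bush_a: Bystander: loose dark steel bush, 42 mm across, 35 mm high; origin centre of underside.
- bush_b: Bystander: loose dark steel bush like the other.
- oil: Bystander: loose white bottle, 60 mm across, 140 mm tall; origin centre of underside.
- carton: Bystander: loose cardboard carton 90 x 120 x 60 mm; origin centre of underside.
- wrench: Bystander: loose wrench lying on the table; origin centre of underside.
- bolt: Bystander: loose bolt standing on its head, 32 mm across, 50 mm high; origin centre of underside.
- link: Bystander: loose chain link, 30 x 98 x 24 mm; origin centre of underside.

How it is judged (in metres and radians):
On the way, in this order (a step that is already met when the one before it is completed fails the run):
1. the gauge stands in the block's slot, shoulder on the block, let go (z of gauge in the frame of block below 0.0235 m and horizontal distance between gauge and block_slot below 0.008 m and angle between the z axis of gauge and the z axis of block, either way round below 0.12 rad and contact force between the fingers and gauge below 0.05 N), for 0.2 s.
2. the flap is lifted wide open (past 1.3 rad) (value of joint flap above 1.3 rad), for 0.2 s.
3. the lugged plate is in the gripper, drawn up clear of the case (height (world z) of insert above 0.092 m and contact force between the fingers and insert above 1 N), for 0.1 s.
At the end, for the whole second after the job is handed in: Lugged plate held still and upright (0.2 rad) in the fingers, lower edge 40 to 180 mm above the glass, within 35 mm sideways of its centre; gauge released in the slot within 3.5 mm of home; flap open past 1.2 rad; plain plate still in its groove (all of step 1 and value of joint flap above 1.2 rad and horizontal distance between insert and scanner_glass below 0.035 m and z of insert in the frame of scanner_glass between 0.04 and 0.18 m and angle between insert's own z axis and vertical below 0.2 rad and linear speed of insert below 0.03 m/s and angular speed of insert below 0.2 rad/s and contact force between the fingers and insert above 1 N and z of shim in the frame of case below 0.01 m and angle between shim's own z axis and vertical below 0.3 rad); the arm keeps its last pose, push and grip.
It fails at once if a bystander is moved by more than 40 mm or the bottle is tipped (distance of any of bush_a, bush_b, oil, carton, wrench, bolt, link from where it was at the start of the episode above 0.04 m or angle between oil's own z axis and vertical above 0.5 rad).
It fails at once if the plain plate is pulled or knocked out of place (distance of shim from where it was at the start of the episode above 0.03 m).
It fails at once if the scanner is touched by the plate, the gauge or the arm (contact force between scanner and insert above 0.5 N or contact force between scanner and gauge above 0.5 N or contact force between scanner and the arm above 0.5 N or contact force between scanner and the fingers above 0.5 N).
It also fails if it takes over 72 s, if anything falls off the work surface, if the arm or the gripper's body presses on something with over 40 N, if the wrist force passes 120 N, or if a joint passes its speed limit or range.

ROBOT

A 7-joint arm with a two-finger parallel gripper is mounted at the origin on the work surface. World frame = base frame: x ahead of the robot, y to its left, z up, the work surface at z = 0. Lengths are in mm, angles in rad, forces in N, time in s.
With the tool pointing down it reaches from about 400 to 875 mm from the base axis. Payload 4.4 kg.
Tool frame: the origin (TCP) lies midway between the tips of the shut fingers; the grasp point (between the pads) lies 19 mm behind it (ctrl.grip_point_offset is the distance from the TCP to the grasp point, in mm); z points along the fingers, y is the line along which they close (so a half turn about z gives the same grasp; the last joint's range is limited). The gripper opens to 85 mm and grips with 20 to 120 N. Pads are 22 mm wide; open, the fingers measure 114 mm over their backs; the gripper's body (76 mm by 85 mm) begins 54 mm behind the grasp point. The pads swing forward as they close: fully open they stand 13 mm farther back than shut.
Start: joints at [-1.377, 0.628, 0.038, 1.517, -0.027, 0.996, -0.02], TCP at [166.952, 628.208, 231.313] pointing down, gripper open.
Joint ranges: [-3.06, 3.06], [-0.37, 2.12], [-1.25, 1.32], [0.18, 2.47], [-1.1, 4.24], [0.23, 1.98], [-2.94, 2.94]. Speed limits (rad/s): [2.57, 2.57, 3.14, 3.14, 3.14, 3.14, 3.14].

INTERFACE

Orientations are given as [roll, pitch, yaw] about the fixed x, y, z axes, in that order (R = Rz(yaw) Ry(pitch) Rx(roll)).
In Python, from cell import ctrl, imaging, status gives the robot as it stands (ctrl), with the cameras (imaging) and the readings (status).
- The arm moves only by the tool inch_along, called after ">>>" in YAML: its name, and indented under it one key for each argument. Schema: {"type":"object","properties":{"plan":{"type":"object","properties":{"motion":{"type":"array","items":{"type":"array","items":{"type":"number"},"minItems":7,"maxItems":7},"minItems":1,"maxItems":12}},"additionalProperties":false,"required":["motion"]},"only":{"type":"string"},"quiet":{"type":"boolean"},"lines":{"type":"string"}},"required":["plan"],"additionalProperties":false}. plan is an object whose key "motion" holds a list of rows, 1 to 12 of them, each of 7 numbers: dx, dy, dz in mm, then a rotation vector rx, ry, rz in rad, then the finger opening in mm; each row shifts and turns the commanded pose from where the row before left it, along the tool's axes as they then stand; what a row does not reach is not made up. A row lasts 1/10 s, in which the tool goes at most 50 mm and 0.15 rad, less where a joint would pass 70% of its speed; a pose out of reach is approached as far as the arm can. The fingers move at their own pace and stop on an object; the grip force is fixed at half the most. Time passes only in rows, so rows that do not move let the fingers close. The tool returns the time, the measured TCP pose, the force, the opening and the grip force at its end. only (a regular expression) keeps the lines of the reply that match it, lines (a string "A,B") keeps lines A to B, and quiet returns only ok. Input that does not fit is refused with a message, and nothing moves.
- status.read_state(): the state, without advancing time (a new reading comes with each control period).
- imaging.get_image(name): name is "scene" or "top"; returns the picture (420x560x3 uint8, blue, green, red); there is no depth.
- imaging.calibration(name): a dict with "fx", "fy", "cx", "cy" (pixels), "rvec" (rotation vector, rad) and "tvec" (3), from world to camera coordinates, as OpenCV has them. Camera axes: x right, y down, z forward; pixel columns grow to the right and rows downward; lengths in mm; the calibration is good to about 2 mm. A picture is of the moment at which its call begins. calibration takes no time and is no camera call.
- ctrl.finish_job(): hands the job in; it is judged then, once.
The state is a dict: "clock": time; "qpos": joint angles; "qd": joint speeds; "tau": joint torques, N m; "eef_pos": TCP position; "tool_rot": TCP orientation; "force": force on the tool from outside, world axes, zero at the start; "torque": the same for the moment, N m; "width": finger opening in mm; "gripper_force": force on a finger pad.
Only numpy, scipy, OpenCV 4.12 (cv2) and the standard library are available. Lean on these libraries where they do the work, as an engineer would, in place of code of your own. Each camera call takes 0.05 s, during which the arm holds its last target. There are 200 camera calls.

## Working session

There is one attempt and no reset: what is moved stays moved. The work goes in short steps, Python scripts to look and compute and a tool call to move; the robot and the scene stay as the last step left them, time stands still between calls to the robot, and variables do not carry over. Pictures are saved under pics/ and viewed, at most 10 in all, crops included, and the job is handed in when it is done.

```bash
ls; mkdir -p pics
```

Run:
```python
from cell import ctrl, imaging, status
import cv2
for n in("scene","top"):
    cv2.imwrite(f"pics/{n}0.png",imaging.get_image(n)); print(n,imaging.calibration(n))
s=status.read_state();print(s["clock"],s["eef_pos"],s["tool_rot"],s["width"])
```

```text
cell.py
pics
scene {'fx': 422.1510791541453, 'fy': 422.1510791541453, 'cx': 277.87096606588176, 'cy': 213.00906021913832, 'rvec': array([ 0.97674146,  2.50186236, -1.02078809]), 'tvec': array([ 435.91595342, -194.37759315, 1364.64334926])}
top {'fx': 477.64367472539647, 'fy': 477.64367472539647, 'cx': 277.32071619574856, 'cy': 210.5017824957526, 'rvec': array([ 2.17044651, -2.12319352,  0.18190386]), 'tvec': array([ -29.48333562,  569.10850186, 1256.04002937])}
0.1 [166.81448342 627.64950597 230.46808702] [-3.13986030e+00  2.48292878e-05  2.88177169e+00] 85.40527277402698
```

View pics/scene0.png

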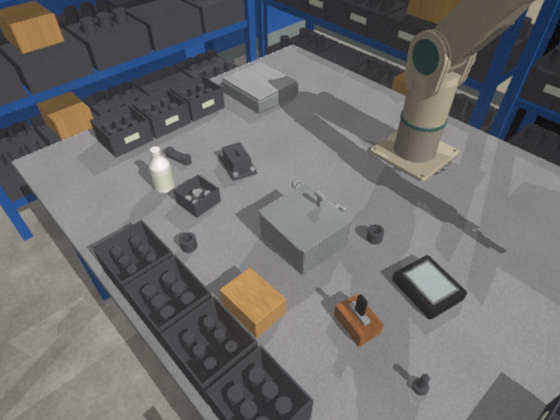

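View pics/top0.png

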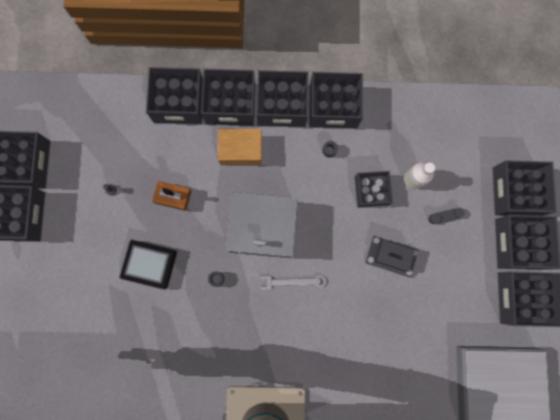

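The scene view shows the case at about (305,225), the holder with the gauge at (358,318), the scanner at (429,285) and the guide block at (238,160). In the top view they are at (262,225), (172,195), (149,264) and (395,256). Next I'll enlarge crops for accurate pixels.

Create h.py:
```python
import numpy as np,cv2
from cell import ctrl, imaging, status
from scipy.spatial.transform import Rotation as R
def cam(n):
    c=imaging.calibration(n); K=np.array([[c["fx"],0,c["cx"]],[0,c["fy"],c["cy"]],[0,0,1]])
    return K,np.array(c["rvec"]),np.array(c["tvec"])
def proj(n,p):
    K,r,t=cam(n); return cv2.projectPoints(np.array(p,float).reshape(-1,1,3),r,t,K,None)[0].reshape(-1,2)
def tri(ps,pt):
    P=[]
    for n in("scene","top"):
        K,r,t=cam(n); P.append(K@np.c_[cv2.Rodrigues(r)[0],t])
    X=cv2.triangulatePoints(P[0],P[1],np.array(ps,float).reshape(-1,2).T,np.array(pt,float).reshape(-1,2).T)
    return (X[:3]/X[3]).T
def plane(n,px,z):
    "world points of pixels at height z"
    K,r,t=cam(n); M=cv2.Rodrigues(r)[0]; C=-M.T@t
    out=[]
    for p in np.array(px,float).reshape(-1,2):
        d=M.T@np.linalg.inv(K)@np.r_[p,1]; out.append(C+d*(z-C[2])/d[2])
    return np.array(out)
def crop(img,cx,cy,w,h,k):
    "enlarged crop with pixel ticks each 10 px"
    x0,y0=cx-w//2,cy-h//2
    c=cv2.resize(img[y0:y0+h,x0:x0+w],None,fx=k,fy=k,interpolation=cv2.INTER_CUBIC)
    for u in range(-(-x0//10)*10,x0+w,10):
        cv2.line(c,(int((u-x0+.5)*k),0),(int((u-x0+.5)*k),6),(0,255,255),1); cv2.putText(c,str(u),(int((u-x0+.5)*k)-9,16),0,.33,(0,255,255),1)
    for v in range(-(-y0//10)*10,y0+h,10):
        cv2.line(c,(0,int((v-y0+.5)*k)),(6,int((v-y0+.5)*k)),(0,255,255),1); cv2.putText(c,str(v),(8,int((v-y0+.5)*k)+4),0,.33,(0,255,255),1)
    return c
def go(p,yaw=None):
    "offset to TCP p and the yaw turn, in tool axes"
    s=status.read_state(); T=R.from_euler("xyz",s["tool_rot"])
    print("tool d",T.inv().apply(np.array(p)-s["eef_pos"]).round(1),"yaw",s["tool_rot"][2],"clock",s["clock"])
```

Run:
```python
from h import *
s=cv2.imread("pics/scene0.png");t=cv2.imread("pics/top0.png")
cv2.imwrite("pics/t1.png",np.vstack([np.hstack([crop(t,172,195,50,36,8),crop(t,395,256,50,36,8)]),np.hstack([crop(s,358,317,50,36,8),crop(s,238,160,50,36,8)])]))
cv2.imwrite("pics/t2.png",np.hstack([crop(t,262,225,80,100,5),crop(s,307,225,80,100,5)]))
print(proj("top",[[167,628,231],[0,0,0],[400,0,0]]),proj("scene",[[167,628,231],[0,0,0]]))
```

```text
[[-19.57005828 372.17037224]
 [266.10886909 426.92090114]
 [269.65079911 273.56763147]] [[668.00170237 242.4689016 ]
 [412.72113791 152.87854278]]
```

View pics/t1.png

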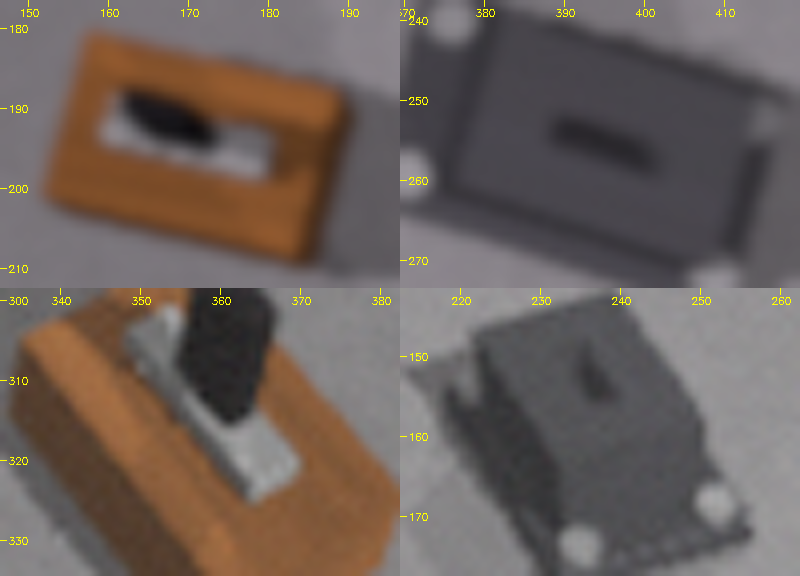

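View pics/t2.png

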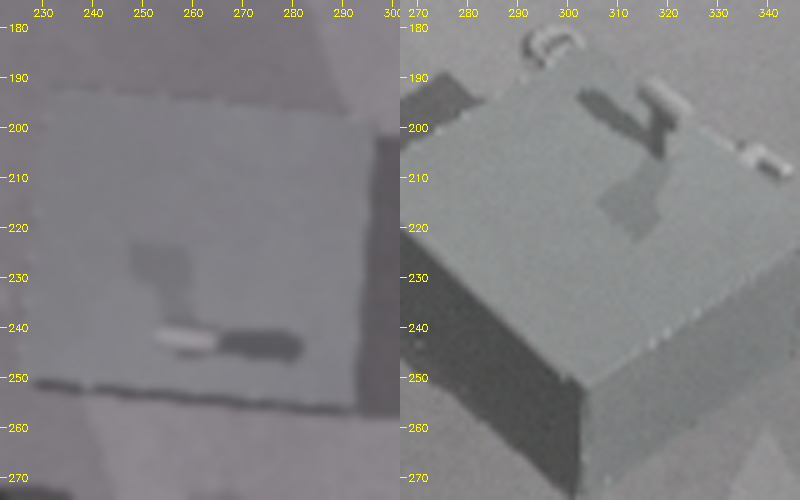

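Create m.py:
```python
from h import *
from scipy.optimize import least_squares
def fit(name,pts,g,zfree=True):
    # pts: list of (cam,(px),(model xyz)); pose x,y,yaw,(z)
    def res(p,c=None):
        q=[]
        for n,u,m in pts:
            if c and n!=c: continue
            w=R.from_euler("z",p[2]).apply(m)+[p[0],p[1],p[3] if len(p)>3 else 0]
            q.append(proj(n,w)[0]-u)
        return np.ravel(q)
    x0=np.array(g+([0.] if zfree else []))
    s=least_squares(res,x0,x_scale=[10,10,.1,10][:len(x0)])
    print(name,s.x.round(3),"deg",np.degrees(s.x[2]).round(1)); print(s.fun.reshape(-1,2).round(1).tolist())
    return s.x
```

Run:
```python
from m import *
p=lambda n,u,z:plane(n,u,z)
B=p("top",[(381,238.5),(417,249),(412,270),(377,261.5)],50);print("block top",B.round(0).tolist())
H=p("top",[(157.5,181),(190,188.5),(185,209.5),(152.5,201.5)],40);print("holder",H.round(0).tolist())
C=p("top",[(231,192),(298,196),(292,257),(228,251)],93);print("case",C.round(0).tolist())
for Q in(B,H,C):print(proj("scene",Q).round(1).tolist())
print("slot tri",tri([(235,149.5),(238.5,155.5),(236.5,152.5)],[(388.5,252.5),(402,258),(395.2,255.2)]).round(1))
print("bar tri",tri([(315,190.5),(324.5,198.5)],[(265,242),(253,241.5)]).round(1))
print("bar tri swapped",tri([(315,190.5),(324.5,198.5)],[(253,241.5),(265,242)]).round(1))
print("sh tri",tri([(370,319.5),(364,323.5)],[(159,194.5),(160.5,188)]).round(1))
S=p("top",[(159,194.5),(179.5,199),(181,193.5),(160.5,188.8)],50);print(S.round(0).tolist(),proj("scene",S).round(1).tolist())
```

```text
block top [[499.0, -298.0, 50.0], [473.0, -395.0, 50.0], [416.0, -380.0, 50.0], [437.0, -286.0, 50.0]]
holder [[645.0, 314.0, 40.0], [626.0, 224.0, 40.0], [567.0, 235.0, 40.0], [587.0, 324.0, 40.0]]
case [[608.0, 107.0, 93.0], [602.0, -70.0, 93.0], [441.0, -57.0, 93.0], [453.0, 109.0, 93.0]]
[[232.8, 164.8], [220.1, 146.7], [237.3, 141.3], [251.3, 157.7]]
[[361.4, 337.3], [335.0, 304.1], [356.1, 291.8], [382.6, 323.6]]
[[303.8, 254.0], [255.5, 211.9], [304.8, 185.1], [349.5, 220.7]]
slot tri [[ 464.2 -315.4   76.8]
 [ 444.5 -355.5   25. ]
 [ 454.8 -335.2   51.3]]
bar tri [[475.3  12.1 141.1]
 [475.7  43.  136.2]]
bar tri swapped [[481.3  34.  158. ]
 [470.6  21.7 121. ]]
sh tri [[605.4 303.9  52.1]
 [622.9 301.1  53.1]]
[[605.0, 305.0, 50.0], [594.0, 249.0, 50.0], [609.0, 246.0, 50.0], [621.0, 302.0, 50.0]] [[370.9, 320.4], [353.8, 300.5], [348.1, 303.6], [364.9, 324.1]]
```

Run:
```python
from m import *
def box(hx,hy,z,seq): return [np.array([a*hx,b*hy,z]) for a,b in seq]
sq=[(1,1),(1,-1),(-1,-1),(-1,1)]
def pts(t,s,m): return [("top",u,k) for u,k in zip(t,m) if u]+[("scene",u,k) for u,k in zip(s,m) if u]
b=pts([(381,238.5),(417,249),(412,270),(377,261.5)],[(233,164),(221.5,147),(239,141.5),(251,159)],box(30,45,50,sq))
b1=pts([(395.2,255.6)],[(236.5,152.5)],[np.array([0,0,50.])])
x=fit("block",b+b1*3,[456,-337,-.2]);
print("slot",plane("top",[(395.2,255.6)],50),plane("scene",[(236.5,152.5)],50))
fit("holder",pts([(157.5,181),(190,188.5),(185,209.5),(152.5,201.5)],[None,(335,305),None,(383,324)],box(30,45,40,sq)),[606,275,-.2])
fit("gauge",pts([None,(181,193.5),(179.5,199),(159,194.5)],[(364,324),(348.2,304.2),None,(370,319.5)],box(8,28,40,sq)),[606,275,-.2])
fit("case",pts([(231,192),(298,196.5),None,None],[(303,254.5),None,None,(349,221)],box(75,87,90,sq)),[527,20,-.05])
t=cv2.imread("pics/top0.png")
fit("scanner",pts([(130,241),(176.5,250),(168,288),(121,279)],[(432,317),(393,281.5),(424,257),(466,291)],box(55,65,34,sq)),[440,320,-.2])
go([607,275.5,200])
```

```text
block [ 4.54864e+02 -3.37528e+02 -2.51000e-01  4.70000e-02] deg -14.4
[[1.3, 1.4], [-2.3, -0.1], [-2.3, 0.6], [0.1, -0.0], [0.1, -0.3], [-0.2, 0.5], [-0.1, 0.5], [0.3, -1.3], [0.7, -0.4], [-0.4, 0.0], [0.7, -0.4], [-0.4, 0.0], [0.7, -0.4], [-0.4, 0.0]]
slot [[ 453.7083993 -335.5066535   50.       ]] [[ 453.8067242  -336.77230622   50.        ]]
holder [ 6.06541e+02  2.74582e+02 -2.04000e-01 -1.80500e+00] deg -11.7
[[0.6, 0.0], [-0.1, -0.2], [-0.6, -0.2], [-0.1, 0.5], [-0.1, 0.0], [0.0, -0.1]]
gauge [ 6.07736e+02  2.74901e+02 -2.06000e-01  9.80800e+00] deg -11.8
[[-0.0, -0.1], [-0.0, 0.0], [0.5, -0.1], [0.3, -0.3], [-0.2, -0.4], [0.3, 0.7]]
case [ 5.2989e+02  2.0997e+01 -3.8000e-02  3.4670e+00] deg -2.2
[[0.5, 0.1], [-0.5, -0.4], [0.4, -1.0], [-0.2, 1.0]]
scanner [ 4.16774e+02  3.29381e+02 -1.43000e-01 -1.73710e+01] deg -8.2
[[-0.4, -0.2], [-0.2, -1.4], [0.3, 0.8], [-0.0, 1.8], [1.6, 1.0], [-1.9, -3.6], [-0.9, 0.1], [0.2, 2.8]]
tool d [-515.9 -227.2   30.9] yaw 2.8817716865596177 clock 0.1
```

>>> inch_along:
  plan: {"motion": [[-43, -19, 0, 0, 0, 0, 85], [-43, -19, 0, 0, 0, 0, 85], [-43, -19, 0, 0, 0, 0, 85], [-43, -19, 0, 0, 0, 0, 85], [-43, -19, 0, 0, 0, 0, 85], [-43, -19, 0, 0, 0, 0, 85], [-43, -19, 0, 0, 0, 0, 85], [-43, -19, 0, 0, 0, 0, 85], [-43, -19, 0, 0, 0, 0, 85], [-43, -19, 0, 0, 0, 0, 85], [-43, -19, 0, 0, 0, 0, 85], [-43, -19, 0, 0, 0, 0, 85]]}

```text
clock: 1.3
eef_pos: [608.0, 273.8, 230.9]
tool_rot: [-3.141, -0.001, 2.882]
force: [0.7, 1.1, 0.0]
width: 84.7
gripper_force: 0.0
```

>>> inch_along:
  plan: {"motion": [[0, 0, 0, 0, 0, 0.138, 60], [0, 0, 0, 0, 0, 0.138, 60], [0, 0, 0, 0, 0, 0.138, 60], [0, 0, 0, 0, 0, 0.138, 60], [0, 0, 0, 0, 0, 0.138, 60], [0, 0, 0, 0, 0, 0.138, 60], [0, 0, 0, 0, 0, 0.138, 60], [0, 0, 0, 0, 0, 0.138, 60], [0, 0, 0, 0, 0, 0.138, 60], [0, 0, 0, 0, 0, 0.138, 60], [0, 0, 0, 0, 0, 0.138, 60], [0, 0, 0, 0, 0, 0, 60]]}

```text
clock: 2.5
eef_pos: [606.6, 275.4, 230.6]
tool_rot: [-3.141, 0.001, 1.364]
force: [-1.0, 0.9, -0.1]
width: 60.1
gripper_force: 0.0
```

Run:
```python
from h import *
go([607.5,275,63]); print(status.read_state()["qpos"],status.read_state()["tool_rot"])
```

```text
tool d [ -0.    1.1 167.6] yaw 1.363644087977165 clock 2.5
[-0.72258464  0.69406885  0.45810328  1.47468446 -0.33122361  1.05145524
 -0.39803242] [-3.14084388e+00  1.18297401e-03  1.36364409e+00]
```

>>> inch_along:
  plan: {"motion": [[0, 1, 40, 0, 0, 0, 50], [0, 0, 40, 0, 0, 0, 40], [0, 0, 40, 0, 0, 0, 40], [0, 0, 30, 0, 0, 0, 40], [0, 0, 17, 0, 0, 0, 40], [0, 0, 0, 0, 0, 0, 40], [0, 0, 0, 0, 0, 0, 0], [0, 0, 0, 0, 0, 0, 0], [0, 0, 0, 0, 0, 0, 0], [0, 0, 0, 0, 0, 0, 0], [0, 0, 0, 0, 0, 0, 0], [0, 0, 0, 0, 0, 0, 0]]}

```text
clock: 3.7
eef_pos: [609.5, 275.6, 66.4]
tool_rot: [3.139, -0.002, 1.364]
force: [-0.3, -0.1, 6.6]
width: 9.6
gripper_force: 59.1
```

>>> inch_along:
  plan: {"motion": [[0, 0, 0, 0, 0, 0, 0], [0, 0, 0, 0, 0, 0, 0], [0, 0, 0, 0, 0, 0, 0]]}

```text
clock: 4.0
eef_pos: [609.5, 275.6, 66.4]
tool_rot: [3.139, -0.002, 1.364]
force: [-0.2, 0.6, 6.6]
width: 9.3
gripper_force: 59.1
```

>>> inch_along:
  plan: {"motion": [[0, 0, -15, 0, 0, 0, 0], [0, 0, -30, 0, 0, 0, 0], [0, 0, -45, 0, 0, 0, 0], [0, 0, -45, 0, 0, 0, 0], [0, 0, -45, 0, 0, 0, 0], [0, 0, 0, 0, 0, 0, 0]]}

```text
clock: 4.6
eef_pos: [612.0, 275.8, 252.9]
tool_rot: [3.13, -0.008, 1.364]
force: [0.6, 0.8, -0.6]
width: 9.3
gripper_force: 59.0
```

Run:
```python
from h import *
s=imaging.get_image("scene");t=imaging.get_image("top")
a=proj("scene",[608,275,230])[0].astype(int);b=proj("top",[608,275,230])[0].astype(int);print(a,b)
cv2.imwrite("pics/g1.png",np.hstack([crop(s,int(a[0]),int(a[1])+10,50,70,8),crop(t,int(b[0]),int(b[1]),50,70,8)]))
go([454.2,-336.5,246])
```

```text
[371 259] [154 179]
tool d [-630.4  -25.2   -1. ] yaw 1.3639141094277338 clock 4.7
```

View pics/g1.png

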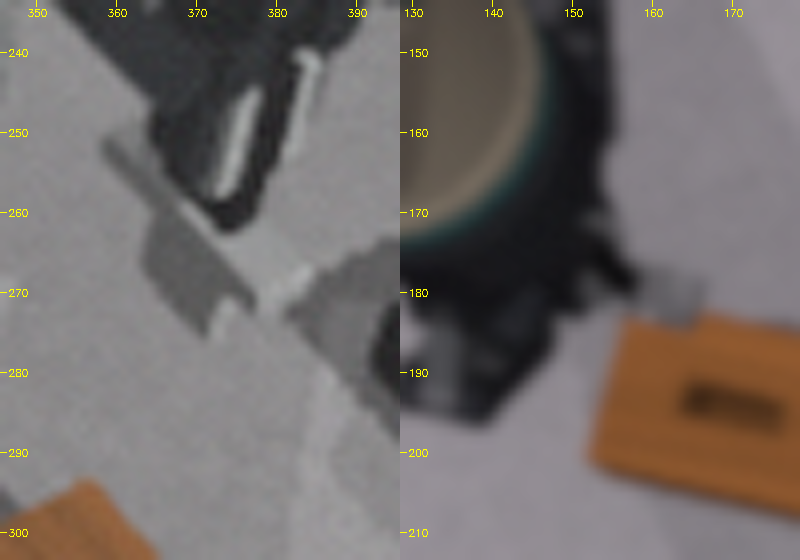

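The gauge is out of the holder, with the shoulder spanning about (358,252)–(384,267) in the scene view and the blade tip at (372,275). I'll fit its pose against the TCP.

Run:
```python
from m import *
s=status.read_state(); print(s["eef_pos"],s["force"])
th=s["tool_rot"][2]-np.pi/2
M=[(-8,-28,40),(8,-28,40),(8,-28,30),(8,28,30),(8,28,40),(-8,28,40),(3,-13,0),(3,13,0),(-3,13,0)]
w=R.from_euler("z",th).apply(M)+[612,275.8,196]
print(np.c_[proj("scene",w),proj("top",w)].round(1).tolist())
fit("g",[("scene",(358.7,250.5),np.array(M[1])),("scene",(378,270.5),np.array(M[4])),("scene",(384.5,267),np.array(M[5])),("scene",(363.5,267),np.array(M[6])),("scene",(372,275.5),np.array(M[7])),("scene",(375,271.2),np.array(M[8])),("top",(165,183.5),np.array(M[0])),("top",(166.3,178),np.array(M[1]))],[612,275,-.2])
```

```text
[608.30808228 275.25598202 246.34084135] [ 0.54595787 -0.37975332 -2.34937263]
[[365.0, 247.3, 164.3, 183.0], [358.2, 250.7, 166.1, 176.4], [357.5, 254.1, 167.0, 177.4], [377.0, 275.2, 143.9, 172.1], [377.9, 271.9, 142.8, 171.1], [384.9, 268.1, 141.0, 177.6], [362.4, 268.3, 163.0, 180.7], [371.2, 278.0, 152.6, 178.3], [373.8, 276.6, 152.0, 180.7]]
g [ 6.08633e+02  2.74022e+02 -1.90000e-01  1.97012e+02] deg -10.9
[[-0.2, -1.5], [0.7, -0.7], [1.0, -1.0], [-0.6, -0.5], [-0.2, 0.5], [-0.7, 3.4], [-0.0, 0.6], [0.3, -0.5]]
```

>>> inch_along:
  plan: {"motion": [[-20, -1, 0, 0, 0, 0, 0], [-45, -2, 0, 0, 0, 0, 0], [-45, -2, 0, 0, 0, 0, 0], [-45, -2, 0, 0, 0, 0, 0], [-45, -2, 0, 0, 0, 0, 0], [-45, -2, 0, 0, 0, 0, 0], [-45, -2, 0, 0, 0, 0, 0], [-45, -2, 0, 0, 0, 0, 0], [-45, -2, 0, 0, 0, 0, 0], [-45, -2, 0, 0, 0, 0, 0], [-45, -2, 0, 0, 0, 0, 0], [-45, -2, 0, 0, 0, 0, 0]]}

```text
clock: 5.9
eef_pos: [477.8, -225.0, 243.0]
tool_rot: [-3.138, -0.001, 1.364]
force: [1.1, 0.3, -1.7]
width: 9.3
gripper_force: 58.9
```

>>> inch_along:
  plan: {"motion": [[-45, -2, 0, 0, 0, 0, 0], [-45, -1, 0, 0, 0, 0, 0], [-22, -1, 0, 0, 0, 0.043, 0], [0, 0, 0, 0, 0, 0, 0], [0, 0, 0, 0, 0, 0, 0], [0, 0, 0, 0, 0, 0, 0]]}

```text
clock: 6.5
eef_pos: [453.0, -330.8, 243.3]
tool_rot: [-3.14, -0.002, 1.323]
force: [0.3, -0.7, -1.3]
width: 9.3
gripper_force: 58.9
```

Run:
```python
from h import *
go([454,-335.8,136]); print(status.read_state()["tool_rot"])
```

```text
tool d [ -4.8   2.4 107.3] yaw 1.3232000058357007 clock 6.5
[-3.13962097e+00 -1.98344867e-03  1.32320001e+00]
```

>>> inch_along:
  plan: {"motion": [[-5, 2, 30, 0, 0, 0, 0], [0, 0, 40, 0, 0, 0, 0], [0, 0, 38, 0, 0, 0, 0], [0, 0, 0, 0, 0, 0, 0], [0, 0, 0, 0, 0, 0, 0], [0, 0, 0, 0, 0, 0, 0]]}

```text
clock: 7.1
eef_pos: [454.8, -338.8, 138.2]
tool_rot: [3.139, 0.001, 1.322]
force: [-1.0, -0.5, -0.9]
width: 9.2
gripper_force: 58.7
```

Run:
```python
from h import *
s=imaging.get_image("scene");t=imaging.get_image("top")
a=proj("scene",[454,-336,80])[0].astype(int);b=proj("top",[454,-336,80])[0].astype(int)
cv2.imwrite("pics/g2.png",np.hstack([crop(s,int(a[0]),int(a[1]),50,60,8),crop(t,int(b[0]),int(b[1]),50,60,8)]))
st=status.read_state();print(a,b,st["eef_pos"],st["tool_rot"])
o=st["eef_pos"]-[0,0,50]
print("pred blade",proj("scene",R.from_euler("z",st["tool_rot"][2]-np.pi/2).apply([(3,-13,0),(3,13,0),(-3,13,0),(3,-13,30),(3,13,30),(8,28,30),(8,-28,30)])+o).round(1).tolist())
print("pred slot",proj("scene",R.from_euler("z",-.25).apply([(4.5,-17,0),(4.5,17,0),(-4.5,17,0),(-4.5,-17,0)])+[454,-336,50]).round(1).tolist())
```

```text
[235 144] [398 254] [ 454.71564234 -338.95386966  138.34389691] [3.13805326e+00 1.16662962e-03 1.32135380e+00]
pred blade [[232.1, 140.1], [235.7, 144.6], [237.5, 144.1], [231.3, 131.7], [234.9, 136.3], [235.4, 139.4], [227.7, 129.6]]
pred slot [[233.0, 150.1], [237.6, 156.1], [240.3, 155.2], [235.7, 149.2]]
```

View pics/g2.png

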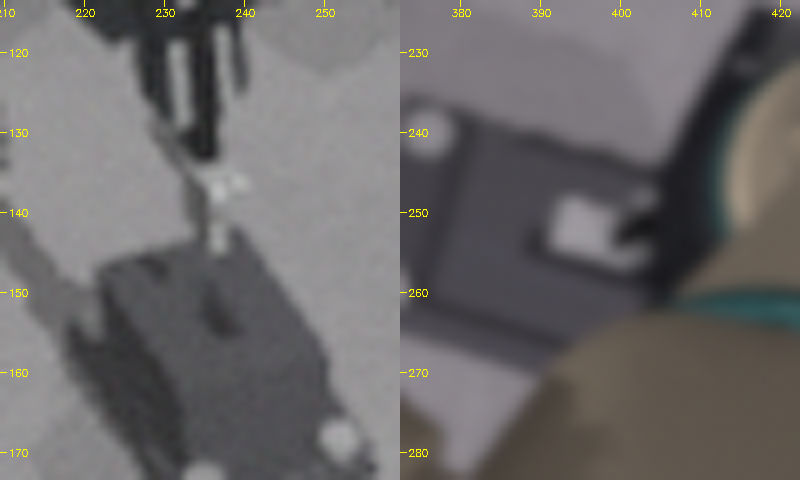

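Run:
```python
from h import *
e=plane("top",[(391.7,251.2)],128)[0]; print("gauge centre from end",e-R.from_euler("z",-.25).apply([0,28,0]))
print(plane("scene",[(236.5,144.5)],88.))
go([454.2,-336.2,112])
```

```text
gauge centre from end [ 452.45732628 -333.58616602  128.        ]
[[ 458.3935321  -326.37125009   88.        ]]
tool d [ 2.6 -1.3 26.3] yaw 1.3213537979790626 clock 7.2
```

>>> inch_along:
  plan: {"motion": [[1.7, -1.1, 15, 0, 0, 0, 0], [0, 0, 8, 0, 0, 0, 0], [0, 0, 5, 0, 0, 0, 0], [0, 0, 5, 0, 0, 0, 0], [0, 0, 5, 0, 0, 0, 0], [0, 0, 0, 0, 0, 0, 0], [0, 0, 0, 0, 0, 0, 0]]}

```text
clock: 7.9
eef_pos: [453.6, -338.1, 105.2]
tool_rot: [3.136, -0.0, 1.32]
force: [-8.0, 7.1, 52.6]
width: 9.3
gripper_force: 67.3
```

>>> inch_along:
  plan: {"motion": [[0, 0, 5, 0, 0, 0, 0], [0, 0, 5, 0, 0, 0, 0], [0, 0, 0, 0, 0, 0, 0]]}

```text
clock: 8.2
eef_pos: [452.8, -341.8, 98.2]
tool_rot: [3.133, 0.004, 1.318]
force: [-14.3, 5.7, 72.8]
width: 9.0
gripper_force: 72.8
```

>>> inch_along:
  plan: {"motion": [[0, 0, -10, 0, 0, 0, 0], [0, 0, -8, 0, 0, 0, 0], [0, 0, 0, 0, 0, 0, 0], [0, 0, 0, 0, 0, 0, 0]]}

```text
clock: 8.6
eef_pos: [452.8, -336.0, 105.7]
tool_rot: [-3.141, -0.0, 1.321]
force: [0.6, -0.4, -0.0]
width: 9.0
gripper_force: 61.8
```

Run:
```python
from h import *
s=imaging.get_image("scene");t=imaging.get_image("top")
cv2.imwrite("pics/g3.png",np.hstack([crop(s,237,146,40,48,10),crop(t,395,252,40,48,10)]))
st=status.read_state();print(st["eef_pos"],st["tool_rot"],st["force"])
```

```text
[ 452.47932715 -335.88237217  105.23906125] [-3.13983302e+00 -5.71347816e-04  1.32117027e+00] [ 0.18862707  0.15814127 -1.43865392]
```

View pics/g3.png

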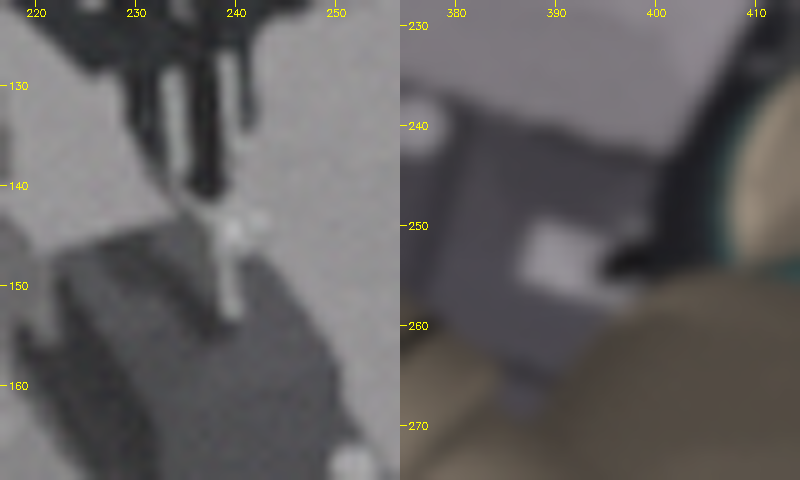

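Run:
```python
from h import *
r=R.from_euler("z",-.25)
for z in(92,98): print("top",(plane("top",[(388,251.9)],z)[0]-r.apply([0,28,0])).round(1))
for z in(52,58): print("scene",(plane("scene",[(239.5,153.2)],z)[0]-r.apply([0,13,0])).round(1))
print(tri([(239.5,153.2)],[(391,253)]))
```

```text
top [ 453.2 -333.1   92. ]
top [ 452.7 -331.6   98. ]
scene [ 447.6 -338.3   52. ]
scene [ 452.2 -331.9   58. ]
[[ 458.14521965 -320.21920027   59.67144901]]
```

The blade in g3 hangs with its end face at (239.5,153) in the scene view. That puts it about 4 mm too far in +y, so I'll shift and try again.

>>> inch_along:
  plan: {"motion": [[-3.9, 2, 0, 0, 0, 0, 0], [0, 0, 0, 0, 0, 0, 0], [0, 0, 4, 0, 0, 0, 0], [0, 0, 3, 0, 0, 0, 0], [0, 0, 0, 0, 0, 0, 0]]}

```text
clock: 9.2
eef_pos: [453.7, -340.7, 99.4]
tool_rot: [-3.142, -0.0, 1.321]
force: [-0.8, 0.1, 4.5]
width: 9.1
gripper_force: 62.6
```

>>> inch_along:
  plan: {"motion": [[0, 0, 3, 0, 0, 0, 0], [0, 0, 3, 0, 0, 0, 0], [0, 0, 0, 0, 0, 0, 0]]}

```text
clock: 9.5
eef_pos: [455.0, -341.6, 93.9]
tool_rot: [3.138, 0.001, 1.32]
force: [2.5, -1.2, 0.8]
width: 9.5
gripper_force: 62.0
```

>>> inch_along:
  plan: {"motion": [[0, 0, 5, 0, 0, 0, 0], [0, 0, 5, 0, 0, 0, 0], [0, 0, 4, 0, 0, 0, 0], [0, 0, 0, 0, 0, 0, 0]]}

```text
clock: 9.9
eef_pos: [455.1, -341.1, 78.5]
tool_rot: [3.14, 0.001, 1.321]
force: [5.8, -2.0, -5.0]
width: 9.4
gripper_force: 61.6
```

>>> inch_along:
  plan: {"motion": [[0, 0, 4, 0, 0, 0, 0], [0, 0, 3, 0, 0, 0, 0], [0, 0, 0, 0, 0, 0, 0]]}

```text
clock: 10.2
eef_pos: [455.0, -341.3, 71.8]
tool_rot: [3.139, 0.001, 1.321]
force: [6.5, -2.0, -2.1]
width: 9.5
gripper_force: 61.9
```

>>> inch_along:
  plan: {"motion": [[0, 0.5, 3, 0, 0, 0, 0], [0, 0, 2, 0, 0, 0, 0], [0, 0, 0, 0, 0, 0, 0]]}

```text
clock: 10.5
eef_pos: [455.1, -341.0, 70.3]
tool_rot: [3.139, -0.001, 1.321]
force: [-0.8, 4.6, 30.4]
width: 8.9
gripper_force: 66.7
```

>>> inch_along:
  plan: {"motion": [[0, 0, 3, 0, 0, 0, 0], [0, 0, 2, 0, 0, 0, 0], [0, 0, 0, 0, 0, 0, 0]]}

```text
clock: 10.8
eef_pos: [455.4, -339.5, 68.2]
tool_rot: [3.138, -0.004, 1.322]
force: [-4.0, 11.6, 56.9]
width: 9.2
gripper_force: 70.6
```

>>> inch_along:
  plan: {"motion": [[0, 0, -5, 0, 0, 0, 0], [0, 0, 0, 0, 0, 0, 45], [0, 0, 0, 0, 0, 0, 45], [0, 0, 0, 0, 0, 0, 45], [0, 0, 0, 0, 0, 0, 45], [0, 0, -20, 0, 0, 0, 45], [0, 0, -40, 0, 0, 0, 45], [0, 0, -45, 0, 0, 0, 45], [0, 0, -45, 0, 0, 0, 45], [0, 0, -40, 0, 0, 0, 45], [0, 0, 0, 0, 0, 0, 45], [0, 0, 0, 0, 0, 0, 45]]}

```text
clock: 12.0
eef_pos: [454.3, -340.8, 257.5]
tool_rot: [3.141, 0.0, 1.321]
force: [-0.3, -1.0, -0.2]
width: 45.2
gripper_force: 0.0
```

Run:
```python
from h import *
go([475.5,26.5,245])
```

```text
tool d [361.1 -70.3  12.5] yaw 1.3209055231248064 clock 12.0
```

>>> inch_along:
  plan: {"motion": [[45, -9, 1, 0, 0, 0, 60], [45, -9, 2, 0, 0, 0, 60], [45, -9, 2, 0, 0, 0, 60], [45, -9, 2, 0, 0, 0, 60], [45, -9, 2, 0, 0, 0, 60], [45, -9, 2, 0, 0, 0, 60], [45, -8, 1, 0, 0, 0, 60], [46, -8, 0, 0, 0, 0, 60], [0, 0, 0, 0, 0, 0.136, 60], [0, 0, 0, 0, 0, 0.136, 60], [0, 0, 0, 0, 0, 0.136, 60], [0, 0, 0, 0, 0, 0.136, 60]]}

```text
clock: 13.2
eef_pos: [474.3, 26.4, 243.5]
tool_rot: [-3.139, 0.004, 0.771]
force: [0.4, -0.3, 0.1]
width: 59.8
gripper_force: 0.0
```

>>> inch_along:
  plan: {"motion": [[0, 0, 0, 0, 0, 0.136, 60], [0, 0, 0, 0, 0, 0.136, 60], [0, 0, 0, 0, 0, 0.136, 60], [0, 0, 0, 0, 0, 0.136, 60], [0, 0, 0, 0, 0, 0.136, 60], [0, 0, 0, 0, 0, 0.136, 60], [0, 0, 0, 0, 0, 0, 60], [0, 0, 0, 0, 0, 0, 60]]}

```text
clock: 14.0
eef_pos: [474.9, 26.3, 244.1]
tool_rot: [3.14, 0.003, -0.036]
force: [0.8, 0.4, -0.4]
width: 59.7
gripper_force: 0.0
```

Run:
```python
from h import *
s=imaging.get_image("scene");t=imaging.get_image("top")
cv2.imwrite("pics/f1.png",np.hstack([crop(s,240,147,40,48,10),crop(s,310,190,70,80,6)[:480]]))
go([475.5,26.5,120])
```

```text
tool d [  0.4  -0.3 124.7] yaw -0.03702690060773195 clock 14.1
```

View pics/f1.png

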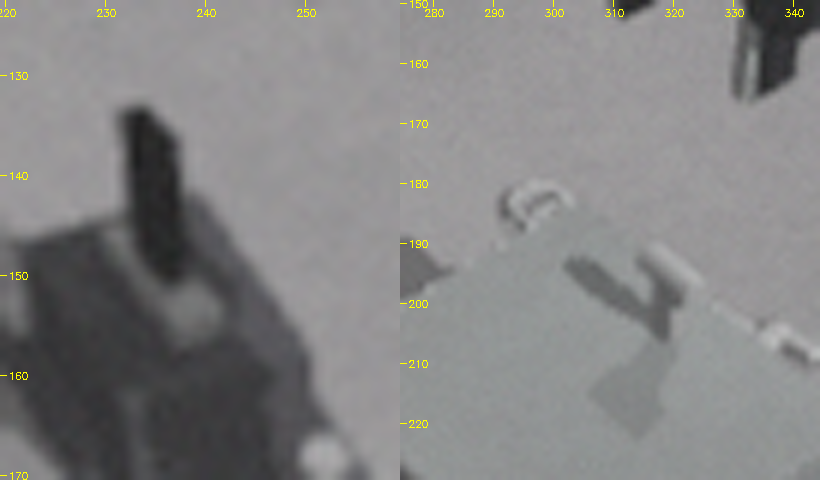

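The gauge stands upright in the slot with its shoulder on the block, handle foot at (237,150). The flap bar is at (317,190)–(324,197), as measured before. Next I'll grip the flap handle.

>>> inch_along:
  plan: {"motion": [[0, 0, 35, 0, 0, 0, 60], [0, 0, 40, 0, 0, 0, 60], [0, 0, 30, 0, 0, 0, 60], [0, 0, 18, 0, 0, 0, 60], [0, 0, 0, 0, 0, 0, 60], [0, 0, 0, 0, 0, 0, 10], [0, 0, 0, 0, 0, 0, 10], [0, 0, 0, 0, 0, 0, 10], [0, 0, 0, 0, 0, 0, 10], [0, 0, 0, 0, 0, 0, 10], [0, 0, 0, 0, 0, 0, 10], [0, 0, 0, 0, 0, 0, 10]]}

```text
clock: 15.3
eef_pos: [476.2, 25.9, 122.5]
tool_rot: [3.141, -0.001, -0.039]
force: [-0.7, -2.6, 2.0]
width: 27.8
gripper_force: 59.2
```

Run:
```python
from h import *
# arc from current: bar relative hinge
H=np.array([604.,90.]); 
for x0,z0 in[(475.5,138.7)]:
    r=np.hypot(x0-H[0],z0-H[1]);a0=np.arctan2(z0-H[1],H[0]-x0)
    A=np.arange(a0,a0+1.66,.15); P=np.c_[H[0]-r*np.cos(A),H[1]+r*np.sin(A)]
    print(r,a0-np.arctan2(40,127),np.diff(P,axis=0).round(1).tolist())
```

```text
137.41884877992538 0.05713768453283047 [[8.7, 18.7], [11.4, 17.1], [13.8, 15.2], [16.0, 13.0], [17.7, 10.5], [19.1, 7.7], [20.0, 4.8], [20.5, 1.7], [20.5, -1.4], [20.1, -4.4], [19.2, -7.4]]
```

>>> inch_along:
  plan: {"motion": [[4, 0, -9, 0, 0, 0, 10], [4.4, 0, -9, 0, 0, 0, 10], [5.2, 0, -8.5, 0, 0, 0, 10], [5.8, 0, -8.1, 0, 0, 0, 10], [6.4, 0, -7.6, 0, 0, 0, 10], [7, 0, -7.1, 0, 0, 0, 10], [0, 0, 0, 0, 0, 0, 10]]}

```text
clock: 16.0
eef_pos: [508.4, 23.9, 172.3]
tool_rot: [3.14, 0.001, -0.039]
force: [-0.3, -5.8, -3.4]
width: 28.4
gripper_force: 60.8
```

>>> inch_along:
  plan: {"motion": [[7.5, 0, -6.6, 0, 0, 0, 10], [8, 0, -6, 0, 0, 0, 10], [8.4, 0, -5.4, 0, 0, 0, 10], [8.8, 0, -4.8, 0, 0, 0, 10], [9.1, 0, -4.1, 0, 0, 0, 10], [9.4, 0, -3.4, 0, 0, 0, 10], [0, 0, 0, 0, 0, 0, 10]]}

```text
clock: 16.7
eef_pos: [557.9, 20.7, 202.1]
tool_rot: [3.138, 0.005, -0.041]
force: [-2.2, -5.5, -1.3]
width: 28.2
gripper_force: 59.8
```

>>> inch_along:
  plan: {"motion": [[9.6, 0, -2.7, 0, 0, 0, 10], [9.8, 0, -2, 0, 0, 0, 10], [9.9, 0, -1.2, 0, 0, 0, 10], [9.9, 0, -0.4, 0, 0, 0, 10], [10, 0, 0.3, 0, 0, 0, 10], [9.9, 0, 1, 0, 0, 0, 10], [9.8, 0, 1.8, 0, 0, 0, 10], [9.7, 0, 2.5, 0, 0, 0, 10], [0, 0, 0, 0, 0, 0, 10]]}

```text
clock: 17.6
eef_pos: [640.0, 15.4, 205.5]
tool_rot: [3.135, -0.004, -0.041]
force: [1.7, -7.3, 5.6]
width: 26.9
gripper_force: 58.6
```

>>> inch_along:
  plan: {"motion": [[9.5, 0, 3.3, 0, 0, 0, 10], [9.2, 0, 3.8, 0, 0, 0, 10], [9, 0, 4.4, 0, 0, 0, 10], [0, 0, 0, 0, 0, 0, 10], [0, 0, 0, 0, 0, 0, 10]]}

```text
clock: 18.1
eef_pos: [668.7, 13.7, 194.5]
tool_rot: [3.134, -0.007, -0.041]
force: [4.1, -9.7, 5.9]
width: 26.0
gripper_force: 58.6
```

Run:
```python
from h import *
s=imaging.get_image("scene");t=imaging.get_image("top")
cv2.imwrite("pics/o1.png",np.hstack([crop(s,310,205,100,120,4),crop(t,262,225,100,120,4)]))
print(status.read_state()["eef_pos"])
```

```text
[668.61096464  13.66872621 194.60712833]
```

View pics/o1.png

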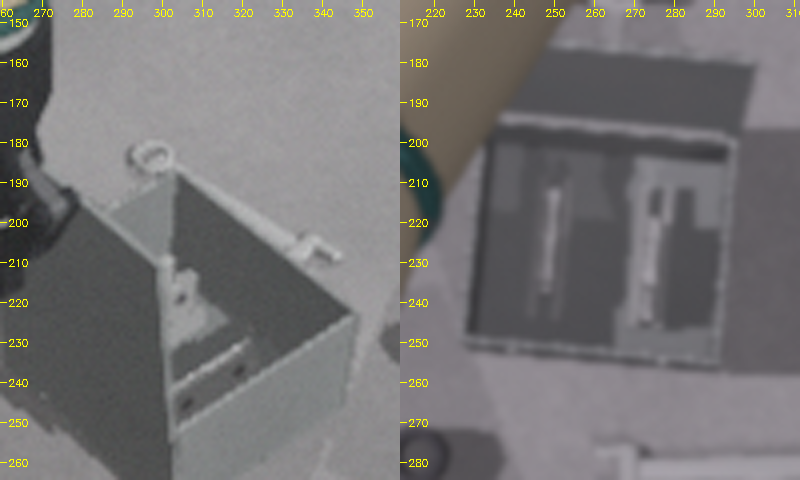

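The flap is open past upright. The lugged plate stands in the −y groove, at column ~274 in the top view with its lug at (304,212) in the scene view; the shim is in the +y groove at (249,235). Next I'll release, rise and take the close view.

>>> inch_along:
  plan: {"motion": [[0, 0, 0, 0, 0, 0, 60], [0, 0, 0, 0, 0, 0, 60], [0, 0, 0, 0, 0, 0, 60], [0, 0, 0, 0, 0, 0, 60], [0, 0, -15, 0, 0, 0, 60], [0, 0, -40, 0, 0, 0, 60], [0, 0, -45, 0, 0, 0, 40], [0, 0, -35, 0, 0, 0, 40], [0, 0, 0, 0, 0, 0, 40], [0, 0, 0, 0, 0, 0, 40]]}

```text
clock: 19.2
eef_pos: [666.1, 18.8, 327.8]
tool_rot: [-3.141, -0.002, -0.039]
force: [-0.8, 0.2, 0.0]
width: 40.1
gripper_force: 0.0
```

Run:
```python
from h import *
s=imaging.get_image("scene");t=imaging.get_image("top")
cv2.imwrite("pics/s2.png",s);cv2.imwrite("pics/tt2.png",t)
a=crop(s,312,220,33,50,12); b=crop(t,270,226,33,50,12)
cv2.imwrite("pics/o2.png",np.hstack([a,b]))
case=np.array([529.9,21,0]);r=R.from_euler("z",-.038)
def show(m): 
    w=r.apply(m)+case; print(np.c_[proj("scene",w),proj("top",w)].round(1).tolist())
show([(-75,-85,90),(-75,85,90),(75,85,90)])
show([(-15,-35,78),(15,-35,78),(-35,-35,51),(35,-35,51)])
print(status.read_state()["eef_pos"])
```

```text
[[300.9, 186.9, 293.7, 253.1], [348.0, 222.5, 228.2, 249.2], [302.8, 253.9, 232.4, 192.4]]
[[296.6, 210.8, 275.7, 229.5], [287.8, 216.3, 276.4, 218.3], [302.0, 214.5, 275.2, 238.1], [281.7, 227.4, 276.7, 212.3]]
[665.26907357  19.32624791 325.44032631]
```

View pics/o2.png

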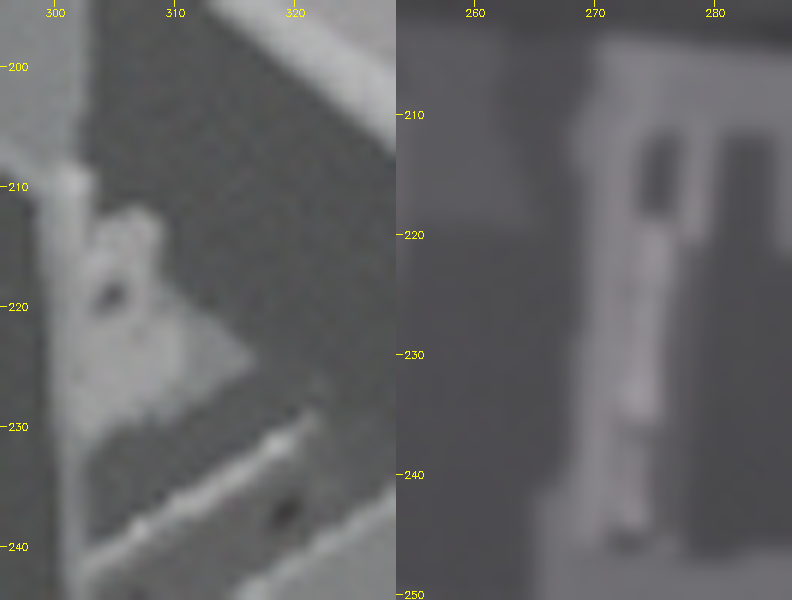

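Run:
```python
from h import *
case=np.array([529.9,21,0]);r=R.from_euler("z",-.038)
def show(n,m): 
    w=r.apply(m)+case; print(n,np.c_[proj("scene",w),proj("top",w)].round(1).tolist())
show("shim",[(-35,35,51),(35,35,51)])
show("ins wall base",[(-71,-81,90),(-71,-81,4),(-71,0,4),(-71,-50,4)])
show("case corners",[(75,85,90),(75,-85,90)])
t=tri([(304.3,214.7),(321,229.5),(304.5,219)],[(274,229.6),(247.5,238),(274,229.6)]);print((r.inv().apply(t-case)).round(1))
for z in(51,78):
    print("top->case z",z,r.inv().apply(plane("top",[(275,218.7),(273.2,245),(273.8,235.5),(274,229.6)],z)-case).round(1).tolist())
    print("scene->case z",z,r.inv().apply(plane("scene",[(308.5,212.5),(304.5,219),(316.3,224.5),(321,229.5)],z)-case).round(1).tolist())
```

```text
shim [[320.8, 229.6, 249.1, 236.5], [300.4, 243.4, 250.9, 210.8]]
ins wall base [[300.8, 188.4, 292.2, 251.5], [299.8, 211.2, 290.8, 253.6], [320.1, 227.5, 261.6, 251.9], [307.4, 217.3, 279.6, 253.0]]
case corners [[302.8, 253.9, 232.4, 192.4], [256.5, 213.4, 296.7, 196.3]]
[[-19.4 -24.7  71.1]
 [-37.7  37.3  50.7]
 [-18.4 -23.9  56.9]]
top->case z 51 [[17.3, -31.4, 51.0], [-53.9, -30.9, 51.0], [-28.3, -30.9, 51.0], [-12.4, -30.5, 51.0]]
scene->case z 51 [[-52.8, -29.3, 51.0], [-28.9, -18.9, 51.0], [-38.5, 14.9, 51.0], [-35.6, 35.0, 51.0]]
top->case z 78 [[13.6, -31.4, 78.0], [-56.2, -30.8, 78.0], [-31.1, -30.9, 78.0], [-15.5, -30.5, 78.0]]
scene->case z 78 [[-33.8, -10.9, 78.0], [-10.7, -0.8, 78.0], [-20.0, 31.9, 78.0], [-17.2, 51.3, 78.0]]
```

The plate's −x upper corner is at (308.5,212.5) in the scene view and (273.2,245) in the top view. Both rays give about (-53,-30) in the case frame at z 51, so the lug centre is near world (512,-9.5).

>>> inch_along:
  plan: {"motion": [[-38, 9, 0, 0, 0, 0, 40], [-39, 9, 0, 0, 0, 0, 40], [-39, 9, 0, 0, 0, 0, 40], [-38, 8, 0, 0, 0, 0, 40], [0, 0, 0, 0, 0, 0, 40], [0, 0, 0, 0, 0, 0, 40]]}

```text
clock: 19.9
eef_pos: [510.0, -9.5, 325.7]
tool_rot: [-3.141, 0.001, -0.039]
force: [-0.1, 0.6, -0.9]
width: 39.6
gripper_force: 0.0
```

Run:
```python
from h import *
print("corner",tri([(308.5,212.5)],[(273.2,245)]).round(1))
t=cv2.imread("pics/tt2.png").astype(int).mean(2)
print([int(t[v,271:279].max()) for v in range(206,250)]); print([271+int(t[v,271:279].argmax()) for v in range(206,250)])
go([512,-9.5,49])
```

```text
corner [[474.9  -7.6  49.2]]
[130, 131, 131, 130, 132, 133, 131, 130, 130, 130, 130, 131, 132, 132, 139, 145, 146, 143, 139, 135, 139, 142, 141, 142, 144, 146, 150, 152, 150, 140, 131, 132, 132, 131, 132, 134, 133, 136, 129, 112, 109, 108, 112, 112]
[274, 274, 274, 274, 274, 273, 272, 272, 272, 272, 272, 272, 272, 272, 275, 275, 275, 275, 275, 274, 274, 274, 274, 274, 274, 274, 274, 274, 274, 274, 271, 271, 271, 271, 271, 271, 273, 273, 273, 271, 276, 271, 273, 273]
tool d [2.300e+00 2.000e-01 2.767e+02] yaw -0.039170141021262594 clock 19.9
```

>>> inch_along:
  plan: {"motion": [[1, 0, 40, 0, 0, 0, 40], [0, 0, 45, 0, 0, 0, 40], [0, 0, 45, 0, 0, 0, 40], [0, 0, 45, 0, 0, 0, 40], [0, 0, 30, 0, 0, 0, 40], [0, 0, 0, 0, 0, 0, 40]]}

```text
clock: 20.5
eef_pos: [509.6, -9.6, 116.9]
tool_rot: [3.141, 0.008, -0.039]
force: [0.7, -0.6, 0.5]
width: 39.9
gripper_force: 0.0
```

>>> inch_along:
  plan: {"motion": [[0, 0, 20, 0, 0, 0, 40], [0, 0, 20, 0, 0, 0, 40], [0, 0, 15, 0, 0, 0, 40], [0, 0, 11, 0, 0, 0, 40], [0, 0, 0, 0, 0, 0, 40], [0, 0, 0, 0, 0, 0, 40]]}

```text
clock: 21.1
eef_pos: [512.6, -10.3, 55.7]
tool_rot: [3.142, -0.001, -0.039]
force: [0.3, 0.1, 0.3]
width: 39.6
gripper_force: 0.0
```

>>> inch_along:
  plan: {"motion": [[0, 0, 4, 0, 0, 0, 40], [0, 0, 0, 0, 0, 0, 0], [0, 0, 0, 0, 0, 0, 0], [0, 0, 0, 0, 0, 0, 0], [0, 0, 0, 0, 0, 0, 0], [0, 0, 0, 0, 0, 0, 0], [0, 0, 0, 0, 0, 0, 0], [0, 0, 0, 0, 0, 0, 0], [0, 0, 0, 0, 0, 0, 0]]}

```text
clock: 22.0
eef_pos: [511.9, -10.5, 51.5]
tool_rot: [3.141, -0.001, -0.04]
force: [-0.5, -1.1, 6.2]
width: 6.7
gripper_force: 59.8
```

>>> inch_along:
  plan: {"motion": [[0, 0, -10, 0, 0, 0, 0], [0, 0, -20, 0, 0, 0, 0], [0, 0, -35, 0, 0, 0, 0], [0, 0, -40, 0, 0, 0, 0], [0, 0, -40, 0, 0, 0, 0], [0, 0, -40, 0, 0, 0, 0], [0, 0, -30, 0, 0, 0, 0], [0, 0, 0, 0, 0, 0, 0]]}

```text
clock: 22.8
eef_pos: [513.6, -10.4, 269.9]
tool_rot: [-3.141, -0.007, -0.039]
force: [-0.1, -0.5, -2.4]
width: 6.5
gripper_force: 58.8
```

Run:
```python
from h import *
c={}
for n,f,u,v in(("scene","s2",430,283),("top","tt2",149,264)):
    im=cv2.imread(f"pics/{f}.png"); g=im.mean(2).astype(np.uint8)
    m=(g>115).astype(np.uint8); _,lab,st,ce=cv2.connectedComponentsWithStats(m[:, :],connectivity=4)
    l=lab[v,u]; print(n,g[v,u],l,st[l],ce[l]); q=cv2.boxPoints(cv2.minAreaRect(np.argwhere(lab==l)[:,::-1].astype(np.float32))); c[n]=ce[l]
    print(plane(n,q,35).round(0).tolist(),plane(n,[ce[l]],35).round(1))
print(tri([c["scene"]],[c["top"]]).round(1))
go([440,320,270])
```

```text
scene 185 47 [ 404  261   54   43 1177] [430.41206457 281.67884452]
[[446.0, 275.0, 35.0], [363.0, 273.0, 35.0], [390.0, 383.0, 35.0], [467.0, 381.0, 35.0]] [[417.3 330.9  35. ]]
top 154 1 [    0     0   286   420 59189] [100.37493453 211.38258798]
[[1174.0, 805.0, 35.0], [1199.0, -27.0, 35.0], [30.0, -48.0, 35.0], [18.0, 678.0, 35.0]] [[557.5 465.2  35. ]]
[[541.4 386.8 212.8]]
tool d [ -86.3 -327.3   -0.4] yaw -0.03869588023623671 clock 22.8
```

Run:
```python
from h import *
im=cv2.imread("pics/tt2.png"); g=im.mean(2).astype(np.uint8)[235:295,112:186]
for th in(70,90):
    # dark frame of the scanner -> outer hull centre
    m=(g<th).astype(np.uint8); _,lab,st,ce=cv2.connectedComponentsWithStats(m)
    l=1+st[1:,4].argmax(); r=cv2.minAreaRect(np.argwhere(lab==l)[:,::-1].astype(np.float32)); p=np.array(r[0])+[112,235]
    print(th,r,plane("top",[p],35).round(1),tri([(430.4,281.7)],[p]).round(1))
go([417,330,270])
```

```text
70 ((41.37692642211914, 53.5153923034668), (2.8527989387512207, 17.240825653076172), 82.87498474121094) [[353.1 308.7  35. ]] [[355.5 320.5 -36.8]]
90 ((48.0, 53.0), (42.0, 12.0), -0.0) [[354.9 291.2  35. ]] [[353.4 311.  -47.7]]
tool d [-109.7 -336.4   -0.5] yaw -0.03869588023623671 clock 22.8
```

Run:
```python
from h import *
im=cv2.imread("pics/top0.png"); g=im.mean(2).astype(np.uint8)[235:295,112:186]
for th in(60,80):
    m=(g<th).astype(np.uint8); _,lab,st,ce=cv2.connectedComponentsWithStats(m)
    l=1+st[1:,4].argmax(); r=cv2.minAreaRect(np.argwhere(lab==l)[:,::-1].astype(np.float32)); p=np.array(r[0])+[112,235]
    print(th,r,plane("top",[p],35).round(1),tri([(430.4,281.7)],[p]).round(1))
```

```text
60 ((36.55882263183594, 28.764705657958984), (49.47726821899414, 40.503448486328125), 14.03624439239502) [[418.4 325.5  35. ]] [[417.4 328.2  32.5]]
80 ((38.97058868408203, 29.117647171020508), (55.298118591308594, 41.95866012573242), 14.03624439239502) [[417.6 319.   35. ]] [[415.7 325.   27.9]]
```

>>> inch_along:
  plan: {"motion": [[-6, -18, 0, 0, 0, 0, 0], [-13, -40, 0, 0, 0, 0, 0], [-13, -40, 0, 0, 0, 0, 0], [-13, -40, 0, 0, 0, 0, 0], [-13, -40, 0, 0, 0, 0, 0], [-13, -40, 0, 0, 0, 0, 0], [-13, -40, 0, 0, 0, 0, 0], [-13, -40, 0, 0, 0, 0, 0], [-9, -26, 0, 0, 0, 0, 0], [-4, -10, 0, 0, 0, 0, 0], [0, 0, 0, 0, 0, 0, 0]]}

```text
clock: 23.9
eef_pos: [413.3, 328.9, 264.9]
tool_rot: [3.14, 0.002, -0.036]
force: [-0.1, -1.0, -3.0]
width: 7.2
gripper_force: 58.9
```

>>> inch_along:
  plan: {"motion": [[0, 0, 15, 0, 0, 0, 0], [0, 0, 25, 0, 0, 0, 0], [0, 0, 25, 0, 0, 0, 0], [0, 0, 18, 0, 0, 0, 0], [0, 0, 5, 0, 0, 0, 0], [0, 0, 0, 0, 0, 0, 0], [0, 0, 0, 0, 0, 0, 0], [0, 0, 0, 0, 0, 0, 0], [0, 0, 0, 0, 0, 0, 0], [0, 0, 0, 0, 0, 0, 0]]}

```text
clock: 24.9
eef_pos: [415.0, 328.1, 178.6]
tool_rot: [-3.141, -0.001, -0.039]
force: [-0.4, 0.6, -2.0]
width: 6.7
gripper_force: 58.8
```

Run:
```python
from h import *
go([417.5,328,182]); s=imaging.get_image("scene");t=imaging.get_image("top");cv2.imwrite("pics/e.png",np.hstack([s[60:360,180:480],t[100:400,80:380]]));print(np.abs(status.read_state()["qd"]).max())
```

```text
tool d [ 2.5  0.  -3.4] yaw -0.03895677707955314 clock 24.9
0.00241455947917346
```

View pics/e.png

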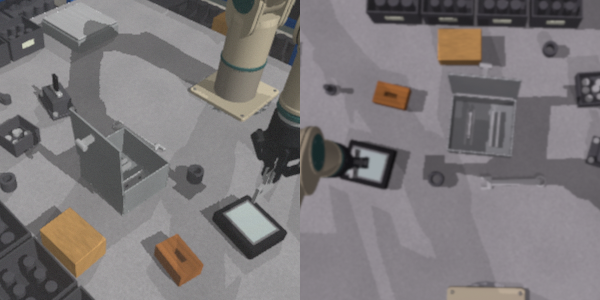

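The final picture shows the plate held over the glass, the flap up, the plain plate in its groove and the gauge standing in the block. I'm handing the job in.

```bash
python3 -c "
from cell import ctrl, imaging, status
print(ctrl.finish_job())"
```

```text
the job is handed in; nothing more can be done
None
```

The job is handed in at about 25 s on the clock, verdict not shown: gauge seated and released in the guide block, flap open past upright, plain plate still in its groove, and lugged plate held still roughly 100 mm above the middle of the scanner's glass; I viewed 11 pictures, one over the limit of 10.

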